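Hang the three nesting trays back on the stand

TASK

Hang the three trays on the stand's hook by the eye under their finger tabs, one after another: first the large blue one, then the medium white one, then the small orange one, each slid along the hook until it nests tight against the one before it, the blue one tight against the red collar. Then press the whole stack back just until the red friction collar starts to give by a few millimetres, no more than that, and let go. Work gently and leave the things lying about where they are.

Things in the scene. Friction and masses are not known exactly. Their poses are not given: they have to be found in the camera images.
- stand: White foot plate 130 x 110 x 10 mm fixed to the table, steel post (18 mm thick, 240 mm high) at its rear, x = +50 mm. Origin: centre of the foot's underside; x points from the hook's tip to the post (away from the robot), z up. The hook is a level round steel rod, 10 mm thick, running along -x from a clamped sleeve on the post, above the foot's line y = 0.
- hook_mid (a point): Nominal centre of the hook's upturned tip (its last 10 mm; its top lies 14 mm above the rod's centre line, its front end 98 mm before the stand's origin), axes as the stand. NOT the true tip: the sleeve is clamped up to 8 mm higher or lower and the rod shifted up to 10 mm along x; neither is measured. Find them by touch or sight. Nominal rod centre line: 190 mm above the foot's underside.
- collar_mid (a point): Nominal centre of the front face (toward the tip) of the red collar disc, 52 mm wide, that grips the rod; 20 mm behind the stand's origin, 190 mm up. The true collar is displaced together with the rod (up to 10 mm along x, 8 mm in height, not measured). The point stays with the stand.
- stop (a joint): How far the red collar has been shoved back along the rod (m, 0 at the start, grows toward the post, at most 0.020). It does not tell where the rod is. Dry friction: the collar itself holds up to about 6 N, then slides, and stays where it is left; with the drag of the trays on the rod the push needed may reach twice that and more, so watch the reading.
- tray_large: Blue tray, 160 g, 96 mm wide (y), 30 mm deep (x -20 to +10), 134 mm high, standing on the table. Origin on its underside below the hub's centre; z up, flat back at x = +10 mm shall face the post, the pan opens to -x. Upward: pan 40 mm high, eye, hub (20 mm deep, 52 wide, to z = 102 mm), finger tab 24 mm wide (y), 8 thick (x), z 102 to 134 mm: grip it across the 24 mm.
- eye_large (a point): Apex of the blue tray's eye, 92 mm above its origin. The eye, 36 mm wide, 52 high (down from the apex to the pan), goes right through along x. Its roof is an inverted V of 90 degrees, 20 mm deep in x, that settles on the rod: hanging, the apex lies 7 mm above the rod's centre line. The eyes of the other trays are the same.
- tray_medium: White tray, 130 g, same pattern, axes, eye, hub and tab as the blue one: 80 mm wide, pan 33 mm high, apex at 85 mm, tab from 95 to 127 mm. Nested between the blue tray's side walls, hubs touching, its origin lies 20 mm in front (-x) of the blue tray's and 7 mm higher.
- tray_small: Orange tray, 100 g, same pattern, axes, eye, hub and tab: 64 mm wide, pan 26 mm high, apex at 78 mm, tab from 88 to 120 mm. Nested, hubs touching, its origin lies 20 mm in front (-x) of the white tray's and 7 mm higher.
- cup_pink: Bystander: clear plastic cup with a pink filling, 65 mm wide, 68 mm high, origin at its underside.
- tape_roll: Bystander: roll of label tape lying flat, 76 mm wide, 19 mm high, origin at its underside.
- marker_red: Bystander: marker pen with a black cap, 134 mm long, lying at the robot's end of the table.
- forceps_1: Bystander: steel forceps, 104 mm long, lying at the left edge of the table.

How it is judged (in metres and radians):
On the way, in this order (a step that is already met when the one before it is completed fails the run):
1. the blue tray hangs on the hook alone, let go (z of tray_large in the frame of stand between 0.085 and 0.135 m and x of tray_large in the frame of stand between -0.09 and 0.04 m and y of tray_large in the frame of stand between -0.01 and 0.01 m and angle between tray_large's own z axis and vertical below 0.12 rad and linear speed of tray_large below 0.02 m/s and contact force between the fingers and tray_large below 0.1 N and not (z of tray_medium in the frame of stand between 0.085 and 0.135 m and x of tray_medium in the frame of stand between -0.09 and 0.04 m and y of tray_medium in the frame of stand between -0.01 and 0.01 m and angle between tray_medium's own z axis and vertical below 0.12 rad and linear speed of tray_medium below 0.02 m/s and contact force between the fingers and tray_medium below 0.1 N) and not (z of tray_small in the frame of stand between 0.085 and 0.135 m and x of tray_small in the frame of stand between -0.09 and 0.04 m and y of tray_small in the frame of stand between -0.01 and 0.01 m and angle between tray_small's own z axis and vertical below 0.12 rad and linear speed of tray_small below 0.02 m/s and contact force between the fingers and tray_small below 0.1 N)), for 0.2 s.
2. the white tray hangs nested in the blue one, let go, the orange one not yet on the hook (z of tray_medium in the frame of stand between 0.085 and 0.135 m and x of tray_medium in the frame of stand between -0.09 and 0.04 m and y of tray_medium in the frame of stand between -0.01 and 0.01 m and angle between tray_medium's own z axis and vertical below 0.12 rad and linear speed of tray_medium below 0.02 m/s and contact force between the fingers and tray_medium below 0.1 N and x of tray_medium in the frame of tray_large between -0.0235 and -0.017 m and y of tray_medium in the frame of tray_large between -0.005 and 0.005 m and z of tray_medium in the frame of tray_large between 0.003 and 0.011 m and not (z of tray_small in the frame of stand between 0.085 and 0.135 m and x of tray_small in the frame of stand between -0.09 and 0.04 m and y of tray_small in the frame of stand between -0.01 and 0.01 m and angle between tray_small's own z axis and vertical below 0.12 rad and linear speed of tray_small below 0.02 m/s and contact force between the fingers and tray_small below 0.1 N)), for 0.2 s.
3. the orange tray hangs nested in the white one, let go (z of tray_small in the frame of stand between 0.085 and 0.135 m and x of tray_small in the frame of stand between -0.09 and 0.04 m and y of tray_small in the frame of stand between -0.01 and 0.01 m and angle between tray_small's own z axis and vertical below 0.12 rad and linear speed of tray_small below 0.02 m/s and contact force between the fingers and tray_small below 0.1 N and x of tray_small in the frame of tray_medium between -0.0235 and -0.017 m and y of tray_small in the frame of tray_medium between -0.005 and 0.005 m and z of tray_small in the frame of tray_medium between 0.003 and 0.011 m), for 0.2 s.
At the end, for the whole second after the job is handed in: All three trays hang released, still and level on the hook, centred within 10 mm; each smaller tray's origin lies 17 to 23.5 mm in front of the next larger one's, 3 to 11 mm higher, within 5 mm sideways; the red collar has given by 1 to 10 mm (all of step 3 and z of tray_large in the frame of stand between 0.085 and 0.135 m and x of tray_large in the frame of stand between -0.09 and 0.04 m and y of tray_large in the frame of stand between -0.01 and 0.01 m and angle between each of tray_large, tray_medium's own z axis and vertical below 0.12 rad and linear speed of each of tray_large, tray_medium below 0.02 m/s and contact force between the fingers and tray_large below 0.1 N and z of tray_medium in the frame of stand between 0.085 and 0.135 m and x of tray_medium in the frame of stand between -0.09 and 0.04 m and y of tray_medium in the frame of stand between -0.01 and 0.01 m and contact force between the fingers and tray_medium below 0.1 N and x of tray_medium in the frame of tray_large between -0.0235 and -0.017 m and y of tray_medium in the frame of tray_large between -0.005 and 0.005 m and z of tray_medium in the frame of tray_large between 0.003 and 0.011 m and value of joint stop between 0.001 and 0.01 m); the robot touches nothing.
It fails at once if the collar is shoved back more than 12 mm (value of joint stop above 0.012 m).
It fails at once if a tray is forced against the hook, collar or stand with more than 40 N (contact force between any of tray_large, tray_medium, tray_small and stand above 40 N).
It fails at once if two trays are forced together with more than 40 N (contact force between tray_large and tray_medium above 40 N or contact force between any of tray_medium, tray_large and tray_small above 40 N).
It fails at once if a bystander is moved by more than 20 mm (distance of any of cup_pink, tape_roll, marker_red, forceps_1 from where it was at the start of the episode above 0.02 m).
It also fails if it takes over 72 s, if anything falls off the work surface, if the arm or the gripper's body presses on something with over 40 N, if the wrist force passes 120 N, or if a joint passes its speed limit or range.

ROBOT

A 6-joint arm with a two-finger parallel gripper is mounted at the origin on a cart in front of the work surface, level with it; the furniture and walls round the work are solid. World frame = base frame: x ahead of the robot, y to its left, z up, the work surface at z = 0. Lengths are in mm, angles in degrees, forces in N, time in s.
With the tool pointing down it reaches from about 300 to 850 mm from the base axis. Payload 4.2 kg.
Tool frame: the origin (TCP) lies at the very end of the fingers, on their centre line; the grasp point (between the pads) lies 19 mm behind it (env.grip_depth is the distance from the TCP to the grasp point, in mm); z points along the fingers, y is the line along which they close (so a half turn about z gives the same grasp; the last joint's range is limited). The gripper opens to 91 mm and grips with 3 to 60 N. Pads are 32 mm wide; open, the fingers measure 118 mm over their backs; the gripper's body (76 mm by 178 mm) begins 60 mm behind the grasp point.
Start: joints at [68.87, 18.312, 89.639, -0, 72.044, -1.146], TCP at [196.521, 540.391, 213.976] pointing down, gripper open.
Joint ranges: [-177.97, 177.97], [-48.28, 115.42], [12.27, 149.76], [-77.06, 257.06], [2.81, 150.46], [-146.56, 146.56]. Speed limits (degrees/s): [147.25, 147.25, 180, 180, 180, 180].

INTERFACE

Orientations are given as [roll, pitch, yaw] about the fixed x, y, z axes, in that order (R = Rz(yaw) Ry(pitch) Rx(roll)).
In Python, from workcell import env, cams gives the robot as it stands.
- The arm moves only by the tool apply_moves, never from a script. Its argument "deltas" is a list of rows, each a list of 5 numbers: the shift along the tool's x, y, z in m, then the turn about the tool's z in rad, then the opening, from -1 (shut) to 1 (fully open), so that 0 is half open. In form: [[tx, ty, tz, roll, gripper], ...]. A call has 1 to 5 rows; each row is the pose to reach, as a shift and turn from the pose commanded when the call began, along the tool's axes at that moment; what a row does not reach only later rows make up. A row lasts 1/10 s, in which the tool goes at most 50 mm and 8.59 degrees, less where a joint would pass 70% of its speed; a pose out of reach is approached as far as the arm can. A call with a gripper value outside its range is refused whole. The fingers move at their own pace and stop on an object; "grip_force" is the grip in N (left out, the last holds). Time passes only in rows, so rows that repeat a pose let the fingers close. It gives the time, the measured TCP pose, the force, the opening and the grip force at its end, in the units of the state.
- env.state(): the state, without advancing time (a new reading comes with each control period).
- cams.grab_frame(name): name is "side" or "top"; returns the picture (480x640x3 uint8, blue, green, red); there is no depth.
- cams.get_calibration(name): a dict with "mtx" (3x3 intrinsics, pixels), "k1" (the pictures are not rectified: a ray, as slopes to the right and down, at radius r is drawn at 1 + k1 r^2 times it, then the intrinsics apply), "eye" and "attitude" of the camera in the world. Camera axes: x right, y down, z forward; pixel columns grow to the right and rows downward; lengths in mm; the calibration is good to about 2 mm. A picture is of the moment at which its call begins. get_calibration takes no time and is no camera call.
- env.job_done(): hands the job in; it is judged then, once.
The state is a dict: "time_s": time; "qpos": joint angles; "qvel": joint speeds; "effort": joint torques, N m; "ee_pos": TCP position; "ee_rot": TCP orientation; "force": force on the tool from outside, world axes, zero at the start; "torque": the same for the moment, N m; "gripper_width": finger opening in mm; "gripper_force": force on a finger pad.
Only numpy, scipy, OpenCV 4.12 (cv2) and the standard library are available. Lean on these libraries where they do the work, as an engineer would, in place of code of your own. Each camera call takes 0.05 s, during which the arm holds its last target. There are 200 camera calls.

## Working session

There is one attempt and no reset: what is moved stays moved. The work goes in short steps, Python scripts to look and compute and a tool call to move; the robot and the scene stay as the last step left them, time stands still between calls to the robot, and variables do not carry over. Pictures are saved under pics/ and viewed, at most 10 in all, crops included, and the job is handed in when it is done.

Besides the shell and the picture viewer there is one more tool, called after "Emit:" as name(argument=value, ...) on one line, values as JSON. apply_moves: Moves the arm, as the interface text tells. Its arguments: {"type":"object","properties":{"deltas":{"type":"array"},"grip_force":{"type":"number"}},"required":["deltas"]}

```bash
ls; mkdir -p pics; python3 - <<'E'
from workcell import env,cams
import cv2
print(env.state())
for n in("side","top"):
    c=cams.get_calibration(n);print(n,c)
    cv2.imwrite(f"pics/{n}0.png",cams.grab_frame(n))
E
```

```text
pics
{'time_s': 0.0, 'qpos': array([ 6.88698755e+01,  1.83501745e+01,  8.97091324e+01, -8.54844518e-04,
        7.20432333e+01, -1.14620823e+00]), 'qvel': array([-0.00323191, -0.00215414,  0.09636265,  0.02511   , -0.05084339,
        0.02600209]), 'effort': array([ 2.00644143e-03, -4.12451112e+01, -2.31977731e+01,  7.28337374e-02,
        4.57391236e-02, -1.35257110e-04]), 'ee_pos': array([196.32601874, 539.88341588, 213.11651478]), 'ee_rot': array([-1.79897464e+02, -1.23862274e-03,  1.60016347e+02]), 'force': array([0.1252257 , 0.16374637, 0.08210159]), 'torque': array([0.02527738, 0.00639172, 0.02232748]), 'gripper_force': 0.0, 'gripper_width': 91.21123025237262}
side {'mtx': array([[483.17836955,   0.        , 320.92861857],
       [  0.        , 483.17836955, 233.29983558],
       [  0.        ,   0.        ,   1.        ]]), 'k1': 0.040949343038006625, 'eye': array([365.37680862, 943.20352565, 582.59779748]), 'attitude': array([-120.72355956,   -0.62275324, -167.78596739])}
top {'mtx': array([[452.04762114,   0.        , 316.5430886 ],
       [  0.        , 452.04762114, 242.19729535],
       [  0.        ,   0.        ,   1.        ]]), 'k1': -0.021821791265850734, 'eye': array([361.87183523, 229.23912507, 967.65249093]), 'attitude': array([-1.68708260e+02,  1.32339209e-01, -8.97910047e+01])}
```

View pics/side0.png

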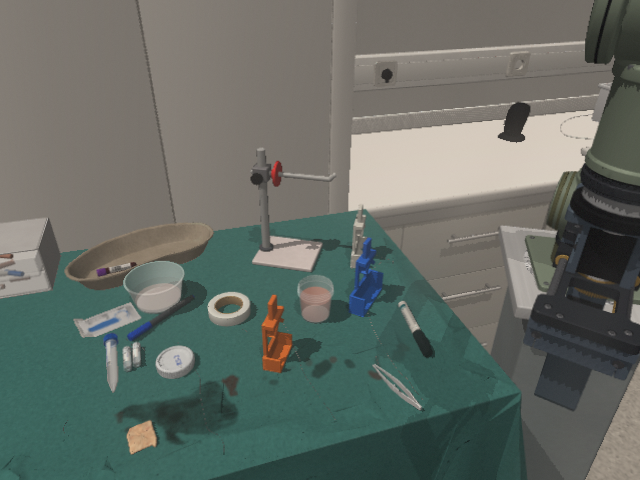

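View pics/top0.png

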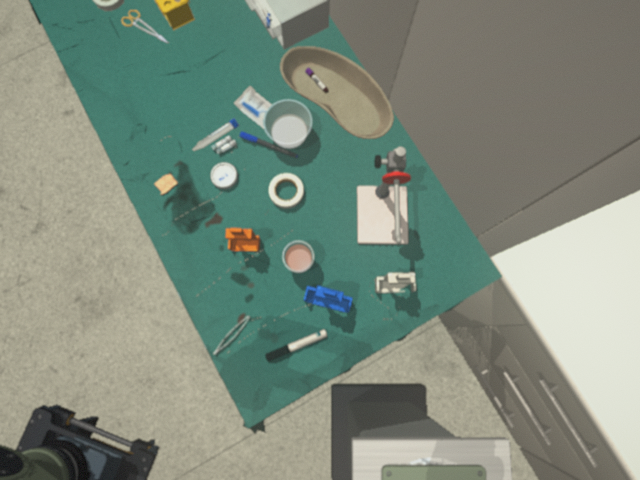

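Side: hook tip ≈(333,176), collar ≈(277,173), white tab ≈(360,210), blue tab ≈(367,242), orange tab ≈(273,300). Top: stand foot ≈(382,214), collar (397,177), white tray (396,282), blue (329,297), orange (242,240). Zooming both for exact pixels.

```bash
python3 - <<'E'
import cv2
s=cv2.imread("pics/side0.png")[140:380,230:400]; t=cv2.imread("pics/top0.png")[160:320,215:425]
def g(im,x0,y0,k,name):
    im=cv2.resize(im,None,fx=k,fy=k,interpolation=cv2.INTER_CUBIC)
    h,w=im.shape[:2]
    for x in range(0,w,int(10*k)): cv2.line(im,(x,0),(x,6 if (x//int(k)+x0)%50 else 14),(0,255,255),1)
    for y in range(0,h,int(10*k)): cv2.line(im,(0,y),(6 if (y//int(k)+y0)%50 else 14,y),(0,255,255),1)
    cv2.imwrite(name,im)
g(s[:, :],230,140,2.5,"pics/side1.png")
g(t,215,160,3.5,"pics/top1.png")
E
```

```text
(no output)
```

View pics/side1.png

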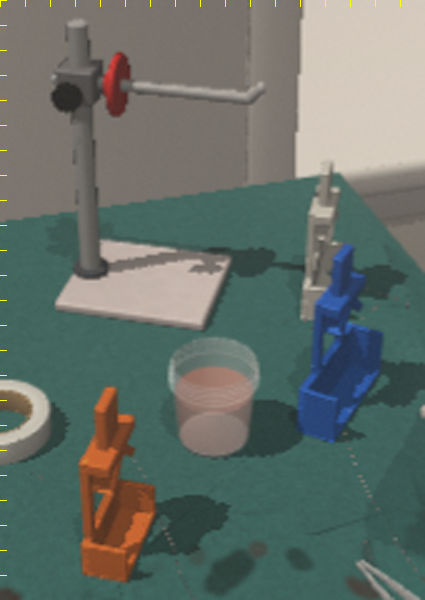

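View pics/top1.png

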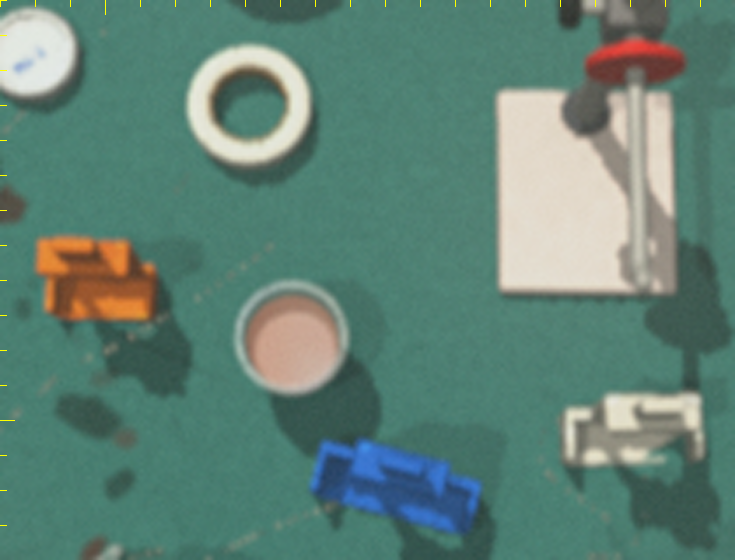

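The crops show all corners well (side crop = 2.5·(px−(230,140)), top crop = 3.5·(px−(215,160))): e.g. tab tops at (327,164), (346,249), (108,391) in the side crop. I'll fit poses from these.

```bash
cat > h.py <<'E'
import numpy as np
from scipy.spatial.transform import Rotation as Ro
from scipy.optimize import least_squares
from workcell import env,cams
C={n:cams.get_calibration(n) for n in("side","top")}
def proj(n,P):
    c=C[n];q=Ro.from_euler('xyz',c['attitude'],degrees=True).inv().apply(np.atleast_2d(P)-c['eye'])
    s=q[:,:2]/q[:,2:];s=s*(1+c['k1']*(s**2).sum(1))[:,None]
    return s*c['mtx'][0,0]+c['mtx'][:2,2]
def S(a,b): return np.array([a,b])/2.5+[230,140]
def T(a,b): return np.array([a,b])/3.5+[215,160]
def place(p,P): return Ro.from_euler('z',p[2]).apply(np.atleast_2d(P))+[p[0],p[1],0]
E
cat > fit.py <<'E'
from h import *
def fit(obs,name,x0,mod=lambda p,m:m):
    def r(p): return np.concatenate([proj(v,place(p,mod(p,np.array(m,float))))[0]-u for v,u,m in obs])
    s=least_squares(r,x0,loss='soft_l1',f_scale=1.0)
    print(name,s.x.round(3),'yaw deg',np.degrees(s.x[2]).round(1)); print(r(s.x).reshape(-1,2).round(1).tolist()); return s.x
def tray(name,W,h,ap,side,top,x0):
    w=W/2;t=ap+10
    M={'nbb':(10,w,0),'nfb':(-20,w,0),'nbt':(10,w,h),'nft':(-20,w,h),'ffb':(-20,-w,0),'fft':(-20,-w,h),'fbt':(10,-w,h),'hl':(10,26,t),'hr':(10,-26,t),'tab':(0,0,t+32)}
    # tab x-place assumed centred, check by residual
    return fit([('side',S(*u),M[k]) for k,u in side.items()]+[('top',T(*u),M[k]) for k,u in top.items()],name,x0)
tray('blue',96,40,92,dict(nbb=(300,430),nfb=(331,440),nbt=(301,392),fft=(382,333),ffb=(381,370),tab=(346,249)),
 dict(nbt=(325,440),nft=(311,490),fbt=(481,483),fft=(465,533),hl=(360,438),hr=(450,463)),[300,220,-.2])
tray('white',80,33,85,dict(nbb=(302,316),nfb=(322,319),tab=(327,164)),
 dict(nbt=(563,408),nft=(567,463),fft=(703,458),hl=(605,395),hr=(700,394)),[320,60,0])
tray('orange',64,26,78,dict(nbb=(82,570),nfb=(125,579),nbt=(82,540),fft=(155,485),ffb=(155,512),tab=(108,391)),
 dict(nft=(47,318),fft=(152,320),fbt=(157,265),hl=(37,238),hr=(130,239)),[400,380,0])
# stand: p=[x,y,yaw,dx,dz]
o=[('top',T(498,90),(65,55,10,0)),('top',T(672,90),(65,-55,10,0)),('top',T(676,293),(-65,-55,10,0)),('top',T(500,293),(-65,55,10,0)),
 ('side',S(55,308),(65,55,0,0)),('side',S(205,328),(-65,55,0,0)),('side',S(231,257),(-65,-55,10,0)),
 ('side',S(117,84),(-18,0,190,1)),('side',S(265,88),(-97,0,200,1)),('side',S(250,98),(-92,0,187,1)),
 ('top',T(635,60),(-18,0,190,1)),('top',T(642,290),(-98,0,199,1))]
x=fit(o,'stand',[450,60,0,0,0],lambda p,m:m[:3]+(np.array([p[3],0,p[4]]) if m[3] else 0))
p=place(x,[[-98+x[3],0,190+x[4]],[-20+x[3],0,190+x[4]]]);print('tip,collar world',p.round(1))
E
python3 fit.py
```

```text
blue [433.975 206.968 -19.106] yaw deg -1094.7
[[-1.1, 0.0], [1.5, 1.0], [-0.7, -1.9], [1.2, -1.1], [0.1, 0.7], [-0.4, 0.1], [-0.6, 0.0], [-0.5, -0.1], [0.2, -0.2], [1.2, -0.2], [-0.3, 0.3], [0.3, 0.1]]
white [466.386  66.671 -18.841] yaw deg -1079.5
[[-0.3, 0.9], [5.8, 1.5], [0.1, 0.2], [0.9, 0.0], [0.2, -1.2], [0.0, -0.0], [0.2, -0.2], [-0.2, -0.1]]
orange [ 5.55766e+02  3.86456e+02 -4.20000e-02] yaw deg -2.4
[[0.3, 0.4], [1.0, 0.5], [-0.5, 0.5], [0.9, -1.2], [1.1, -0.4], [-0.3, 1.4], [-0.1, -3.0], [-0.1, -2.3], [-0.5, -0.4], [1.0, -0.5], [0.3, 0.4]]
stand [616.069  88.256   6.274   3.603   2.075] yaw deg 359.5
[[-0.2, -0.2], [-0.3, 0.4], [0.2, -0.1], [-0.4, -0.7], [0.2, 1.0], [-0.3, 1.3], [0.8, -1.4], [16.8, 0.7], [-3.3, -1.6], [0.0, 0.3], [0.4, 18.7], [0.3, -4.2]]
tip,collar world [[521.7  89.1 192.1]
 [599.7  88.4 192.1]]
```

```bash
sed -i 's/(-18,0,190,1)/(22,0,190,1)/g; s/\[-20+x\[3\]/[20+x[3]/; s/450,60,0,0,0/600,90,0,0,0/; s/\[300,220,-.2\]/[434,207,-.2]/; s/\[320,60,0\]/[466,66,0]/' fit.py; python3 fit.py
```

```text
blue [ 4.33975e+02  2.06968e+02 -2.56000e-01] yaw deg -14.7
[[-1.1, 0.0], [1.5, 1.0], [-0.7, -1.9], [1.2, -1.1], [0.1, 0.7], [-0.4, 0.1], [-0.6, 0.0], [-0.5, -0.1], [0.2, -0.2], [1.2, -0.2], [-0.3, 0.3], [0.3, 0.1]]
white [4.66386e+02 6.66710e+01 9.00000e-03] yaw deg 0.5
[[-0.3, 0.9], [5.8, 1.5], [0.1, 0.2], [0.9, 0.0], [0.2, -1.2], [0.0, -0.0], [0.2, -0.2], [-0.2, -0.1]]
orange [ 5.55766e+02  3.86456e+02 -4.20000e-02] yaw deg -2.4
[[0.3, 0.4], [1.0, 0.5], [-0.5, 0.5], [0.9, -1.2], [1.1, -0.4], [-0.3, 1.4], [-0.1, -3.0], [-0.1, -2.3], [-0.5, -0.4], [1.0, -0.5], [0.3, 0.4]]
stand [ 6.16107e+02  8.79840e+01 -9.00000e-03 -1.60600e+00  2.69000e-01] yaw deg -0.5
[[-0.0, -0.2], [-0.2, 0.3], [0.3, -0.1], [-0.3, -0.7], [0.2, 0.9], [-0.3, 1.2], [0.8, -1.5], [0.0, -0.2], [-0.7, -0.5], [2.6, 1.3], [-0.0, 0.5], [0.4, -1.1]]
tip,collar world [[516.5  88.8 190.3]
 [634.5  87.8 190.3]]
```

Fit is consistent (≤1–2 px). Rod: z≈190, y≈88, tip x≈516, collar x≈634; trays: blue (434,207,−14.7°), white (466,67,0.5°), orange (556,386,−2.4°). Going above the blue tray.

```bash
cat > go.py <<'E'
# go.py x y z yaw : tool-frame delta (mm, rad) from the measured pose
import sys
from workcell import env
import numpy as np
s=env.state();p=s['ee_pos'];y0=s['ee_rot'][2];a=np.radians(y0)
x,y,z,w=map(float,sys.argv[1:5]);d=np.array([x,y,z])-p
r=((-(w-y0)+180)%360)-180
print('t',round(s['time_s'],2),'p',p.round(1),'rot',s['ee_rot'].round(1),'F',s['force'].round(1),'w',round(s['gripper_width'],1))
print('delta',(np.cos(a)*d[0]+np.sin(a)*d[1]).round(1),(np.sin(a)*d[0]-np.cos(a)*d[1]).round(1),(-d[2]).round(1),np.radians(r).round(4))
E
echo ok
```

```text
ok
```

Emit:
apply_moves(deltas=[[-0.034, -0.023, 0, 0, 0.2], [-0.067, -0.046, 0, 0, 0.2], [-0.101, -0.07, 0, 0, 0.2], [-0.135, -0.093, 0, 0, 0.2], [-0.169, -0.116, 0, 0, 0.2]])

```text
time_s: 0.6
ee_pos: [316.2, 372.0, 213.6]
ee_rot: [-180.0, -0.0, 160.0]
force: [1.0, 0.7, -0.1]
gripper_width: 55.8
gripper_force: 0.0
```

Emit:
apply_moves(deltas=[[-0.034, -0.023, 0.005, -0.03, 0.2], [-0.067, -0.046, 0.01, -0.06, 0.2], [-0.101, -0.07, 0.02, -0.09, 0.2], [-0.135, -0.093, 0.03, -0.0925, 0.2], [-0.169, -0.116, 0.034, -0.0925, 0.2]])

```text
time_s: 1.1
ee_pos: [434.9, 205.0, 178.9]
ee_rot: [-179.9, -0.1, 165.3]
force: [0.3, -0.2, -0.4]
gripper_width: 54.7
gripper_force: 0.0
```

```bash
python3 go.py 434 207 112 165.3; python3 -c "
from h import *
import cv2
a=cams.grab_frame('side')[180:340,310:430];b=cams.grab_frame('top')[230:350,270:410]
a=cv2.resize(a,None,fx=3.5,fy=3.5,interpolation=2);b=cv2.resize(b,None,fx=2.5,fy=2.5,interpolation=2)
a=cv2.copyMakeBorder(a,0,max(0,b.shape[0]-a.shape[0]),0,0,0);b=cv2.copyMakeBorder(b,0,a.shape[0]-b.shape[0],0,0,0)
cv2.imwrite('pics/a.png',cv2.hconcat([a,b]))"
```

```text
t 1.1 p [434.9 205.  178.9] rot [-1.799e+02 -1.000e-01  1.653e+02] F [ 0.3 -0.2 -0.4] w 54.7
delta 1.3 1.7 66.9 0.0003
```

View pics/a.png

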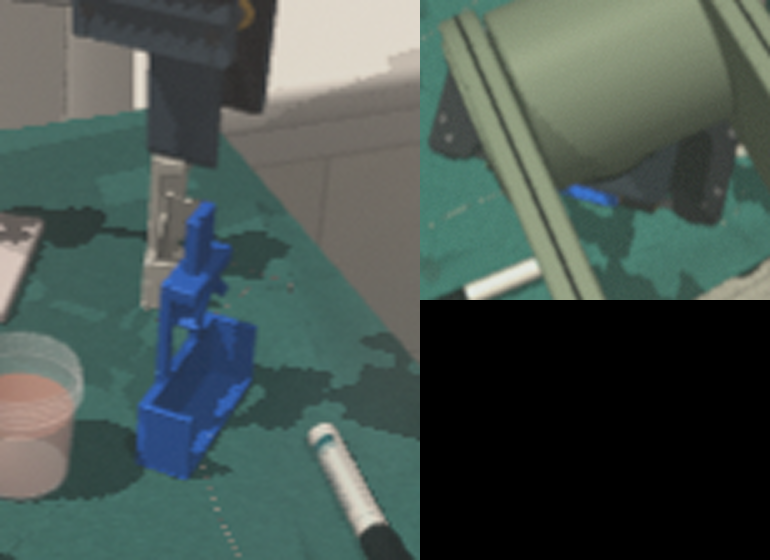

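The fingers hang straight over the blue tab (tab top at (202,205) in the left part, fingers' ends at (182,160)). Lowering, then gripping with 25 N.

Emit:
apply_moves(deltas=[[0.001, 0.002, 0.02, 0, 0.2], [0.001, 0.002, 0.04, 0, 0.2], [0.001, 0.002, 0.055, 0, 0.2], [0.001, 0.002, 0.066, 0, 0.2], [0.001, 0.002, 0.066, 0, 0.2]])

```text
time_s: 1.7
ee_pos: [433.1, 209.1, 112.7]
ee_rot: [-179.9, -0.2, 165.3]
force: [-1.0, -0.4, 0.4]
gripper_width: 54.8
gripper_force: 0.0
```

Emit:
apply_moves(deltas=[[0, 0, 0, 0, -0.6], [0, 0, 0, 0, -0.6], [0, 0, 0, 0, -0.6], [0, 0, 0, 0, -0.6], [0, 0, 0, 0, -0.6]], grip_force=25)

```text
time_s: 2.2
ee_pos: [434.6, 208.9, 114.3]
ee_rot: [180.0, 0.0, 165.3]
force: [-0.1, -1.7, 1.5]
gripper_width: 23.4
gripper_force: 25.0
```

Emit:
apply_moves(deltas=[[0, 0, -0.008, 0, -0.6], [0, 0, -0.03, 0, -0.6], [0, 0, -0.06, 0, -0.6], [0, 0, -0.1, 0, -0.6], [0, 0, -0.134, 0, -0.6]])

```text
time_s: 2.7
ee_pos: [434.3, 209.0, 250.1]
ee_rot: [180.0, 0.0, 165.3]
force: [-0.1, 0.3, -1.5]
gripper_width: 23.7
gripper_force: 25.0
```

```bash
python3 go.py 497 88 246 179.5
```

```text
t 2.7 p [434.3 209.  250.1] rot [180.    0.  165.3] F [-0.1  0.3 -1.5] w 23.7
delta -91.3 -101.2 4.1 -0.2476
```

Emit:
apply_moves(deltas=[[-0.031, 0.008, 0, -0.05, -0.6], [-0.061, 0.016, 0, -0.1, -0.6], [-0.069, -0.013, 0.001, -0.15, -0.6], [-0.077, -0.042, 0.002, -0.2, -0.6], [-0.084, -0.072, 0.002, -0.2476, -0.6]])

```text
time_s: 3.2
ee_pos: [497.3, 117.2, 245.8]
ee_rot: [-180.0, -0.0, 179.6]
force: [0.6, -0.3, -1.9]
gripper_width: 23.7
gripper_force: 25.0
```

```bash
python3 go.py 497 88 248 179.5
```

```text
t 3.2 p [497.3 117.2 245.8] rot [-180.    -0.   179.6] F [ 0.6 -0.3 -1.9] w 23.7
delta 0.1 -29.2 -2.2 0.0026
```

Emit:
apply_moves(deltas=[[0, -0.012, -0.001, 0, -0.6], [0, -0.022, -0.002, 0, -0.6], [0, -0.029, -0.002, 0, -0.6], [0, -0.029, -0.002, 0, -0.6]])

```text
time_s: 3.6
ee_pos: [497.2, 89.0, 248.1]
ee_rot: [180.0, 0.0, 179.5]
force: [-0.3, -0.5, -2.1]
gripper_width: 23.9
gripper_force: 25.0
```

```bash
python3 go.py 497 88 248 179.5; python3 -c "
from h import *
import cv2
a=cams.grab_frame('side')[120:260,240:400];b=cams.grab_frame('top')[150:330,300:460]
a=cv2.resize(a,None,fx=2.5,fy=2.5,interpolation=2);b=cv2.resize(b,None,fx=2.5,fy=2.5,interpolation=2)
a=cv2.copyMakeBorder(a,0,b.shape[0]-a.shape[0],0,0,0)
cv2.imwrite('pics/b.png',cv2.hconcat([a,b]))"
```

```text
t 3.6 p [497.2  89.  248.1] rot [180.    0.  179.5] F [-0.3 -0.5 -2.1] w 23.9
delta 0.2 -1.0 0.1 -0.0006
```

View pics/b.png

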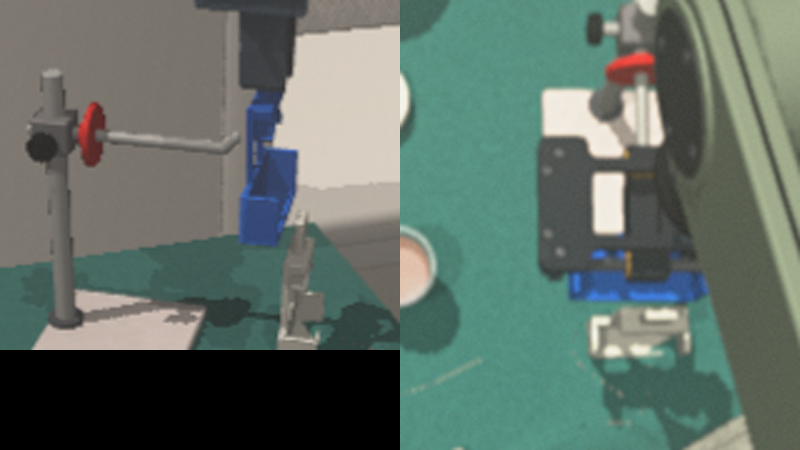

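The tray stands upright before the hook; the tip (238,137) is level with the eye's upper half (eye ≈ (255,110–165)), the white tray clear below. Advancing along the rod.

Emit:
apply_moves(deltas=[[-0.015, -0.001, 0, 0, -0.6], [-0.035, -0.001, 0, 0, -0.6], [-0.06, -0.001, 0, 0, -0.6], [-0.085, -0.001, 0, 0, -0.6], [-0.103, -0.001, 0, 0, -0.6]])

```text
time_s: 4.2
ee_pos: [601.6, 88.3, 247.5]
ee_rot: [180.0, 0.0, 179.6]
force: [0.4, -0.3, -2.5]
gripper_width: 23.5
gripper_force: 25.0
```

Emit:
apply_moves(deltas=[[0, 0, 0.008, 0, -0.6], [0, 0, 0.015, 0, -0.6], [0, 0, 0.02, 0, -0.6], [0, 0, 0.023, 0, -0.6], [0, 0, 0.025, 0, -0.6]])

```text
time_s: 4.7
ee_pos: [599.4, 87.3, 222.8]
ee_rot: [180.0, -0.0, 179.5]
force: [-0.1, 0.0, -2.0]
gripper_width: 23.6
gripper_force: 25.0
```

Emit:
apply_moves(deltas=[[0, 0, 0.001, 0, -0.6], [0, 0, 0.002, 0, -0.6]])

```text
time_s: 4.9
ee_pos: [600.1, 87.2, 221.3]
ee_rot: [180.0, 0.0, 179.5]
force: [0.3, 0.2, -1.3]
gripper_width: 23.9
gripper_force: 25.0
```

Emit:
apply_moves(deltas=[[0, 0, 0.001, 0, -0.6], [0, 0, 0.001, 0, -0.6]])

```text
time_s: 5.1
ee_pos: [600.3, 87.5, 220.3]
ee_rot: [180.0, 0.0, 179.5]
force: [0.3, 1.1, -1.2]
gripper_width: 23.3
gripper_force: 25.0
```

Emit:
apply_moves(deltas=[[0, 0, 0.001, 0, -0.6], [0, 0, 0.001, 0, -0.6]])

```text
time_s: 5.3
ee_pos: [600.5, 87.8, 219.7]
ee_rot: [179.9, 0.1, 179.5]
force: [-0.5, 1.4, 2.8]
gripper_width: 23.8
gripper_force: 25.0
```

Emit:
apply_moves(deltas=[[0, 0, 0.001, 0, -0.6], [0, 0, 0.001, 0, -0.6]])

```text
time_s: 5.5
ee_pos: [600.7, 88.0, 219.3]
ee_rot: [179.9, 0.1, 179.5]
force: [-0.6, 2.9, 5.3]
gripper_width: 23.4
gripper_force: 25.0
```

Seated on the rod at TCP z≈220. Ease off 1.5 mm and slide towards the collar.

Emit:
apply_moves(deltas=[[0, 0.001, -0.0015, 0, -0.6], [-0.004, 0.001, -0.0015, 0, -0.6], [-0.009, 0.001, -0.0015, 0, -0.6], [-0.014, 0.001, -0.0015, 0, -0.6], [-0.017, 0.001, -0.0015, 0, -0.6]])

```text
time_s: 6.0
ee_pos: [617.4, 88.1, 219.4]
ee_rot: [180.0, -0.0, 179.5]
force: [-3.6, 2.4, 2.4]
gripper_width: 23.6
gripper_force: 25.0
```

Emit:
apply_moves(deltas=[[-0.001, 0, 0, 0, -0.6], [-0.002, 0, 0, 0, -0.6]])

```text
time_s: 6.2
ee_pos: [619.1, 88.1, 219.4]
ee_rot: [180.0, -0.0, 179.5]
force: [-3.2, 2.5, 2.0]
gripper_width: 23.5
gripper_force: 25.0
```

Emit:
apply_moves(deltas=[[-0.001, 0, 0, 0, -0.6], [-0.002, 0, 0, 0, -0.6]])

```text
time_s: 6.4
ee_pos: [621.2, 88.0, 219.4]
ee_rot: [180.0, 0.0, 179.5]
force: [-3.2, 2.1, 2.4]
gripper_width: 23.3
gripper_force: 25.0
```

Emit:
apply_moves(deltas=[[-0.001, 0.001, -0.0005, 0, -0.6], [-0.002, 0.001, -0.0005, 0, -0.6]])

```text
time_s: 6.6
ee_pos: [622.5, 88.3, 219.5]
ee_rot: [-179.9, -0.1, 179.5]
force: [-5.6, -1.7, 1.2]
gripper_width: 23.5
gripper_force: 25.0
```

Emit:
apply_moves(deltas=[[-0.001, 0, 0, 0, -0.6], [-0.0015, 0, 0, 0, -0.6]])

```text
time_s: 6.8
ee_pos: [622.9, 88.3, 219.6]
ee_rot: [-179.9, -0.3, 179.5]
force: [-7.4, -0.5, 3.4]
gripper_width: 23.6
gripper_force: 25.0
```

```bash
python3 -c "
from h import *
import cv2
print(env.state()['ee_pos'],env.state()['force'])
a=cams.grab_frame('side')[120:260,230:360]
cv2.imwrite('pics/c.png',cv2.resize(a,None,fx=4,fy=4,interpolation=2))"
```

```text
[622.8995852   88.30712265 219.55403661] [-7.36905324 -0.51586065  3.39349143]
```

View pics/c.png

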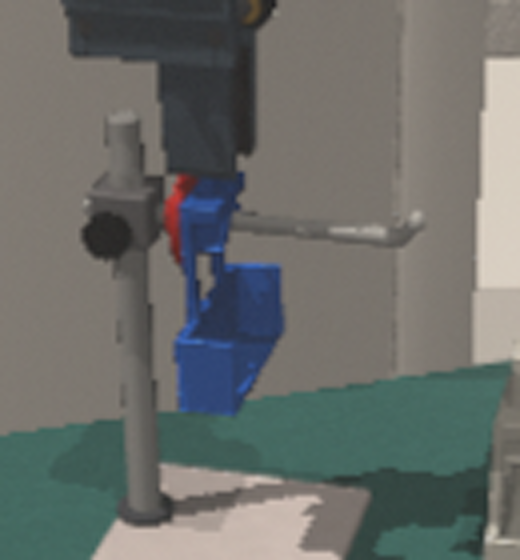

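The blue tray sits flat against the collar (contact at TCP x≈622.7). Relax and let go, then rise.

Emit:
apply_moves(deltas=[[0.0005, 0, -0.0005, 0, -0.6], [0.0008, 0, -0.0005, 0, -0.3], [0.0008, 0, -0.0005, 0, 0.0], [0.0008, 0, -0.0005, 0, 0.2], [0.0008, 0, -0.0005, 0, 0.2]])

```text
time_s: 7.35
ee_pos: [624.5, 89.0, 220.6]
ee_rot: [180.0, 0.1, 179.5]
force: [-0.3, 1.0, 0.5]
gripper_width: 52.8
gripper_force: 0.0
```

Emit:
apply_moves(deltas=[[0, 0, 0, 0, 0.2], [0, 0, -0.01, 0, 0.2], [0, 0, -0.03, 0, 0.2], [0, 0, -0.06, 0, 0.2], [0, 0, -0.06, 0, 0.2]])

```text
time_s: 7.85
ee_pos: [626.1, 89.3, 285.9]
ee_rot: [179.9, 0.6, 179.5]
force: [0.9, -0.6, 0.0]
gripper_width: 54.6
gripper_force: 0.0
```

```bash
python3 go.py 466 67 260 179.5; python3 -c "
from h import *
import cv2
a=cams.grab_frame('side')[120:260,230:360]
cv2.imwrite('pics/d.png',a)
m=cv2.inRange(cv2.cvtColor(a,cv2.COLOR_BGR2HSV),(100,120,40),(125,255,255));n=np.argwhere(m);print('blue',n.min(0),n.max(0),len(n))
a=cv2.imread('pics/c.png');a=cv2.resize(a,(130,140),interpolation=3)
m=cv2.inRange(cv2.cvtColor(a,cv2.COLOR_BGR2HSV),(100,120,40),(125,255,255));n=np.argwhere(m);print('before',n.min(0),n.max(0),len(n))"
```

```text
t 7.85 p [626.1  89.3 285.9] rot [179.9   0.6 179.5] F [ 0.9 -0.6  0. ] w 54.6
delta 159.9 -23.7 25.9 0.0001
blue [30 43] [103  68] 890
before [45 44] [103  69] 825
```

Blue hangs and stays put. Now to the white tray.

Emit:
apply_moves(deltas=[[0.03, -0.004, 0, 0, 0.2], [0.07, -0.01, 0, 0, 0.2], [0.11, -0.016, 0, 0, 0.2], [0.145, -0.022, 0, 0, 0.2], [0.16, -0.023, 0, 0, 0.2]])

```text
time_s: 8.4
ee_pos: [460.5, 66.9, 280.1]
ee_rot: [-180.0, -0.1, 179.5]
force: [0.2, 0.5, 0.2]
gripper_width: 55.0
gripper_force: 0.0
```

Emit:
apply_moves(deltas=[[0, 0, 0.03, 0, 0.2], [0, 0, 0.07, 0, 0.2], [0, 0, 0.1, 0, 0.2], [0, 0, 0.125, 0, 0.2], [0, 0, 0.13, 0, 0.2]])

```text
time_s: 8.9
ee_pos: [462.0, 67.3, 147.4]
ee_rot: [-180.0, -0.4, 179.5]
force: [-0.2, 0.2, 0.8]
gripper_width: 54.8
gripper_force: 0.0
```

```bash
python3 go.py 466 67 106 180.5; python3 -c "
from h import *
import cv2
a=cams.grab_frame('side')[110:290,240:400]
cv2.imwrite('pics/e.png',cv2.resize(a,None,fx=3.3,fy=3.3,interpolation=2))"
```

```text
t 8.9 p [462.   67.3 147.4] rot [-180.    -0.4  179.5] F [-0.2  0.2  0.8] w 54.8
delta -4.0 -0.2 41.4 -0.0174
```

View pics/e.png

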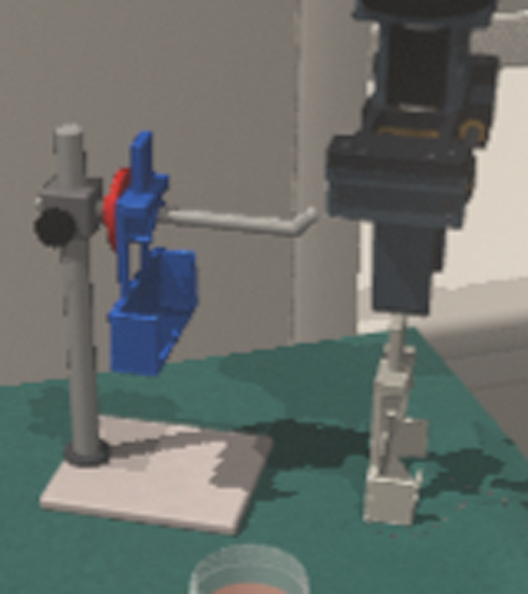

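Blue hangs upright against the collar; the fingers stand over the white tab (398,330). I keep 3 mm short in x so the gripper body clears the hook tip.

Emit:
apply_moves(deltas=[[-0.001, 0, 0.012, -0.017, 0.2], [-0.001, 0, 0.025, -0.017, 0.2], [-0.001, 0, 0.035, -0.017, 0.2], [-0.001, 0, 0.04, -0.017, 0.2], [-0.001, 0, 0.04, -0.017, 0.2]])

```text
time_s: 9.45
ee_pos: [464.6, 67.4, 110.2]
ee_rot: [180.0, -0.0, -179.5]
force: [-0.0, 0.0, 0.2]
gripper_width: 54.4
gripper_force: 0.0
```

Emit:
apply_moves(deltas=[[0, 0, 0, 0, -0.6], [0, 0, 0, 0, -0.6], [0, 0, 0, 0, -0.6], [0, 0, 0, 0, -0.6], [0, 0, 0, 0, -0.6]], grip_force=25)

```text
time_s: 9.95
ee_pos: [464.9, 67.4, 110.7]
ee_rot: [180.0, 0.0, -179.5]
force: [1.0, 0.2, 1.5]
gripper_width: 23.6
gripper_force: 25.0
```

Emit:
apply_moves(deltas=[[0, 0, -0.008, 0, -0.6], [0, 0, -0.03, 0, -0.6], [0, 0, -0.07, 0, -0.6], [0, 0, -0.11, 0, -0.6], [0, 0, -0.141, 0, -0.6]])

```text
time_s: 10.45
ee_pos: [465.0, 67.4, 254.2]
ee_rot: [180.0, 0.1, -179.5]
force: [0.2, 0.6, -1.8]
gripper_width: 23.9
gripper_force: 25.0
```

```bash
python3 go.py 490 88.8 248 179.5
```

```text
t 10.45 p [465.   67.4 254.2] rot [ 1.800e+02  1.000e-01 -1.795e+02] F [ 0.2  0.6 -1.8] w 23.9
delta -25.2 21.2 6.2 0.0171
```

Emit:
apply_moves(deltas=[[-0.008, 0.01, 0, 0.017, -0.6], [-0.018, 0.018, 0.001, 0.017, -0.6], [-0.025, 0.0215, 0.003, 0.017, -0.6], [-0.025, 0.0215, 0.003, 0.017, -0.6]])

```text
time_s: 10.85
ee_pos: [489.6, 89.4, 246.9]
ee_rot: [-180.0, -0.2, 179.6]
force: [-0.0, -0.4, -1.4]
gripper_width: 23.8
gripper_force: 25.0
```

Emit:
apply_moves(deltas=[[-0.012, 0, 0, 0, -0.6], [-0.03, 0, 0, 0, -0.6], [-0.05, 0, 0, 0, -0.6], [-0.068, 0, 0, 0, -0.6], [-0.08, 0, 0, 0, -0.6]])

```text
time_s: 11.35
ee_pos: [570.9, 87.9, 247.6]
ee_rot: [-180.0, -0.0, 179.5]
force: [0.6, -0.3, -1.0]
gripper_width: 23.8
gripper_force: 25.0
```

Emit:
apply_moves(deltas=[[0, 0, 0, 0, -0.6], [0, 0, 0.008, 0, -0.6], [0, 0, 0.015, 0, -0.6], [0, 0, 0.02, 0, -0.6], [0, 0, 0.023, 0, -0.6]])

```text
time_s: 11.85
ee_pos: [568.6, 88.4, 224.7]
ee_rot: [-180.0, -0.1, 179.5]
force: [-0.6, 0.9, -0.7]
gripper_width: 23.6
gripper_force: 25.0
```

```bash
python3 go.py 570 88.8 223.5 179.5
```

```text
t 11.85 p [568.6  88.4 224.7] rot [-1.800e+02 -1.000e-01  1.795e+02] F [-0.6  0.9 -0.7] w 23.6
delta -1.4 0.5 1.2 0.0002
```

Emit:
apply_moves(deltas=[[0, 0.0005, 0.001, 0, -0.6], [0, 0.0005, 0.001, 0, -0.6]])

```text
time_s: 12.05
ee_pos: [569.4, 89.0, 224.5]
ee_rot: [180.0, 0.0, 179.5]
force: [-0.0, 0.2, -1.8]
gripper_width: 23.9
gripper_force: 25.0
```

Emit:
apply_moves(deltas=[[0, 0, 0.001, 0, -0.6], [0, 0, 0.001, 0, -0.6]])

```text
time_s: 12.25
ee_pos: [569.5, 88.9, 223.6]
ee_rot: [180.0, 0.0, 179.5]
force: [-0.4, 0.8, -0.7]
gripper_width: 23.5
gripper_force: 25.0
```

Emit:
apply_moves(deltas=[[0, 0, 0.0005, 0, -0.6], [0, 0, 0.0005, 0, -0.6]])

```text
time_s: 12.45
ee_pos: [569.6, 88.9, 223.0]
ee_rot: [180.0, 0.0, 179.5]
force: [-0.4, -0.5, -1.2]
gripper_width: 23.5
gripper_force: 25.0
```

Emit:
apply_moves(deltas=[[0, 0, 0.001, 0, -0.6], [0, 0, 0.001, 0, -0.6]])

```text
time_s: 12.65
ee_pos: [569.7, 88.9, 222.9]
ee_rot: [180.0, 0.1, 179.5]
force: [-0.5, -0.2, 4.2]
gripper_width: 23.7
gripper_force: 25.0
```

Emit:
apply_moves(deltas=[[0, 0, 0.001, 0, -0.6], [0, 0, 0.001, 0, -0.6]])

```text
time_s: 12.85
ee_pos: [569.9, 88.9, 222.8]
ee_rot: [180.0, 0.1, 179.5]
force: [-1.8, -1.1, 9.0]
gripper_width: 23.6
gripper_force: 25.0
```

Emit:
apply_moves(deltas=[[0, 0, -0.0018, 0, -0.6], [-0.005, 0, -0.0018, 0, -0.6], [-0.012, 0, -0.0018, 0, -0.6], [-0.018, 0, -0.0018, 0, -0.6], [-0.022, 0, -0.0018, 0, -0.6]])

```text
time_s: 13.35
ee_pos: [591.5, 88.7, 222.9]
ee_rot: [180.0, -0.1, 179.5]
force: [-4.6, -0.6, 6.2]
gripper_width: 23.9
gripper_force: 25.0
```

Emit:
apply_moves(deltas=[[-0.0015, 0, 0, 0, -0.6], [-0.003, 0, 0, 0, -0.6]])

```text
time_s: 13.55
ee_pos: [594.3, 88.7, 222.9]
ee_rot: [180.0, -0.1, 179.5]
force: [-4.5, -1.1, 5.7]
gripper_width: 23.5
gripper_force: 25.0
```

Emit:
apply_moves(deltas=[[-0.001, 0, 0, 0, -0.6], [-0.002, 0, 0, 0, -0.6]])

```text
time_s: 13.75
ee_pos: [596.3, 88.7, 222.9]
ee_rot: [180.0, -0.1, 179.5]
force: [-4.8, 0.0, 5.7]
gripper_width: 23.5
gripper_force: 25.0
```

Emit:
apply_moves(deltas=[[-0.001, 0, 0, 0, -0.6], [-0.002, 0, 0, 0, -0.6]])

```text
time_s: 13.95
ee_pos: [598.3, 88.6, 222.9]
ee_rot: [180.0, -0.1, 179.5]
force: [-5.6, -0.0, 6.0]
gripper_width: 23.5
gripper_force: 25.0
```

Emit:
apply_moves(deltas=[[0, 0, -0.0012, 0, -0.6], [-0.001, 0, -0.0012, 0, -0.6]])

```text
time_s: 14.15
ee_pos: [600.3, 88.6, 223.4]
ee_rot: [180.0, 0.0, 179.5]
force: [-1.3, -0.2, -1.6]
gripper_width: 23.9
gripper_force: 25.0
```

Emit:
apply_moves(deltas=[[-0.0008, 0, 0, 0, -0.6], [-0.0015, 0, 0, 0, -0.6]])

```text
time_s: 14.35
ee_pos: [600.8, 88.6, 223.3]
ee_rot: [-180.0, -0.1, 179.5]
force: [-2.4, -0.2, -0.4]
gripper_width: 23.3
gripper_force: 25.0
```

Emit:
apply_moves(deltas=[[-0.0008, 0, 0, 0, -0.6], [-0.0015, 0, 0, 0, -0.6]])

```text
time_s: 14.55
ee_pos: [601.2, 88.6, 223.4]
ee_rot: [-180.0, -0.2, 179.5]
force: [-5.1, 0.3, -0.5]
gripper_width: 23.1
gripper_force: 25.0
```

Emit:
apply_moves(deltas=[[-0.0008, 0, 0.0004, 0, -0.6], [-0.0008, 0, 0.0008, 0, -0.6]])

```text
time_s: 14.75
ee_pos: [601.4, 88.6, 223.2]
ee_rot: [-180.0, -0.3, 179.5]
force: [-7.7, 0.2, 3.7]
gripper_width: 23.6
gripper_force: 25.0
```

Emit:
apply_moves(deltas=[[0.0005, 0, 0, 0, -0.6], [0.0012, 0, -0.0003, 0, -0.3], [0.0012, 0, -0.0003, 0, 0.0], [0.0012, 0, -0.0003, 0, 0.2], [0.0012, 0, -0.0003, 0, 0.2]])

```text
time_s: 15.25
ee_pos: [602.7, 88.6, 223.6]
ee_rot: [180.0, 0.1, 179.5]
force: [-1.0, 0.2, 0.6]
gripper_width: 52.3
gripper_force: 0.0
```

Emit:
apply_moves(deltas=[[0, 0, 0, 0, 0.2], [0, 0, -0.01, 0, 0.2], [0, 0, -0.03, 0, 0.2], [0, 0, -0.06, 0, 0.2], [0.005, 0, -0.06, 0, 0.2]])

```text
time_s: 15.75
ee_pos: [599.6, 88.9, 288.5]
ee_rot: [179.9, 0.6, 179.5]
force: [-0.8, -0.4, -0.4]
gripper_width: 54.6
gripper_force: 0.0
```

```bash
python3 go.py 500 200 280 177.6; python3 -c "
from h import *
import cv2
a=cams.grab_frame('side')[120:250,230:350]
cv2.imwrite('pics/f.png',cv2.resize(a,None,fx=4.5,fy=4.5,interpolation=2))"
```

```text
t 15.75 p [599.6  88.9 288.5] rot [179.9   0.6 179.5] F [-0.8 -0.4 -0.4] w 54.6
delta 100.6 110.2 8.5 0.0331
```

View pics/f.png

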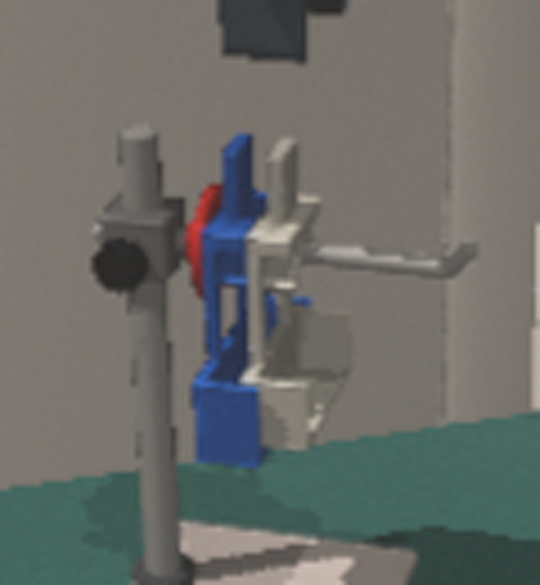

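The white tray hangs nested, hub to hub against the blue (hub tops at (225,235) and (275,235), level). Next the orange tray.

Emit:
apply_moves(deltas=[[0.006, 0.035, 0, 0.01, 0.2], [0.013, 0.08, 0, 0.02, 0.2], [0.02, 0.125, 0, 0.033, 0.2], [0.026, 0.165, 0, 0.033, 0.2], [0.03, 0.2, 0, 0.033, 0.2]])

```text
time_s: 16.3
ee_pos: [567.8, 290.8, 282.7]
ee_rot: [-180.0, -0.1, 177.7]
force: [1.0, -0.6, 0.2]
gripper_width: 54.8
gripper_force: 0.0
```

Emit:
apply_moves(deltas=[[0.007, 0.035, 0.01, 0, 0.2], [0.012, 0.065, 0.03, 0, 0.2], [0.015, 0.085, 0.06, 0, 0.2], [0.017, 0.096, 0.09, 0, 0.2], [0.017, 0.096, 0.12, 0, 0.2]])

```text
time_s: 16.8
ee_pos: [554.8, 387.1, 161.3]
ee_rot: [-180.0, -0.1, 177.7]
force: [1.0, -0.2, 0.1]
gripper_width: 55.1
gripper_force: 0.0
```

```bash
python3 go.py 556 386 101 177.6
```

```text
t 16.8 p [554.8 387.1 161.3] rot [-1.800e+02 -1.000e-01  1.777e+02] F [ 1.  -0.2  0.1] w 55.1
delta -1.2 -1.0 60.3 0.0023
```

Emit:
apply_moves(deltas=[[-0.001, -0.001, 0.02, 0, 0.2], [-0.001, -0.001, 0.04, 0, 0.2], [-0.001, -0.001, 0.052, 0, 0.2], [-0.001, -0.001, 0.06, 0, 0.2], [-0.001, -0.001, 0.06, 0, 0.2]])

```text
time_s: 17.3
ee_pos: [556.4, 384.1, 102.4]
ee_rot: [-179.9, -0.1, 177.6]
force: [0.2, -0.2, -0.9]
gripper_width: 54.5
gripper_force: 0.0
```

Emit:
apply_moves(deltas=[[0, 0, 0, 0, -0.6], [0, 0, 0, 0, -0.6], [0, 0, 0, 0, -0.6], [0, 0, 0, 0, -0.6], [0, 0, 0, 0, -0.6]], grip_force=25)

```text
time_s: 17.8
ee_pos: [557.1, 384.8, 104.0]
ee_rot: [179.9, 0.1, 177.6]
force: [0.3, -0.6, 0.3]
gripper_width: 23.8
gripper_force: 24.9
```

Emit:
apply_moves(deltas=[[0, 0, -0.008, 0, -0.6], [0, 0, -0.03, 0, -0.6], [0, 0, -0.07, 0, -0.6], [0, 0, -0.11, 0, -0.6], [0, 0, -0.15, 0, -0.6]])

```text
time_s: 18.3
ee_pos: [556.5, 384.2, 255.2]
ee_rot: [-180.0, -0.0, 177.6]
force: [0.9, 0.9, -1.3]
gripper_width: 23.7
gripper_force: 24.9
```

```bash
python3 go.py 490 250 252 179.5
```

```text
t 18.3 p [556.5 384.2 255.2] rot [-180.    -0.   177.6] F [ 0.9  0.9 -1.3] w 23.7
delta 60.8 -136.9 3.2 -0.033
```

Emit:
apply_moves(deltas=[[0.014, -0.03, 0, -0.01, -0.6], [0.03, -0.065, 0, -0.02, -0.6], [0.045, -0.1, 0.002, -0.033, -0.6], [0.058, -0.13, 0.003, -0.033, -0.6], [0.063, -0.162, 0.003, -0.033, -0.6]])

```text
time_s: 18.8
ee_pos: [485.5, 224.0, 250.8]
ee_rot: [-180.0, -0.0, 179.5]
force: [0.3, 0.5, -1.3]
gripper_width: 23.3
gripper_force: 24.9
```

```bash
python3 go.py 490 88.6 251.5 179.5
```

```text
t 18.8 p [485.5 224.  250.8] rot [-180.    -0.   179.5] F [ 0.3  0.5 -1.3] w 23.3
delta -5.6 -135.4 -0.7 0.0008
```

Emit:
apply_moves(deltas=[[-0.004, -0.035, 0, 0, -0.6], [-0.004, -0.075, 0, 0, -0.6], [-0.004, -0.11, 0, 0, -0.6], [-0.005, -0.13, 0, 0, -0.6], [-0.005, -0.135, 0, 0, -0.6]])

```text
time_s: 19.3
ee_pos: [490.7, 88.2, 251.0]
ee_rot: [-180.0, 0.0, 179.3]
force: [-0.4, 1.5, -0.9]
gripper_width: 23.5
gripper_force: 24.9
```

Emit:
apply_moves(deltas=[[0, 0, 0, 0, -0.6], [0, 0, 0, 0, -0.6]])

```text
time_s: 19.5
ee_pos: [490.9, 91.0, 250.6]
ee_rot: [180.0, 0.0, 179.5]
force: [0.3, 0.2, -1.3]
gripper_width: 23.5
gripper_force: 24.9
```

```bash
python3 go.py 554 88.6 251.5 179.5
```

```text
t 19.5 p [490.9  91.  250.6] rot [180.    0.  179.5] F [ 0.3  0.2 -1.3] w 23.5
delta -63.1 -1.9 -0.9 0.0005
```

Emit:
apply_moves(deltas=[[-0.01, -0.002, -0.001, 0, -0.6], [-0.025, -0.002, -0.001, 0, -0.6], [-0.043, -0.002, -0.001, 0, -0.6], [-0.057, -0.002, -0.001, 0, -0.6], [-0.063, -0.002, -0.001, 0, -0.6]])

```text
time_s: 20.0
ee_pos: [555.7, 88.5, 251.0]
ee_rot: [180.0, 0.0, 179.6]
force: [0.1, -0.1, -1.5]
gripper_width: 23.2
gripper_force: 24.9
```

Emit:
apply_moves(deltas=[[0, 0, 0, 0, -0.6], [0, 0, 0.008, 0, -0.6], [0, 0, 0.015, 0, -0.6], [0, 0, 0.02, 0, -0.6], [0, 0, 0.023, 0, -0.6]])

```text
time_s: 20.5
ee_pos: [553.2, 87.6, 227.7]
ee_rot: [-180.0, -0.1, 179.5]
force: [-0.2, 0.1, -0.3]
gripper_width: 23.7
gripper_force: 24.9
```

Emit:
apply_moves(deltas=[[0, 0, 0.002, 0, -0.6], [0, 0, 0.003, 0, -0.6]])

```text
time_s: 20.7
ee_pos: [553.8, 87.7, 225.4]
ee_rot: [180.0, 0.0, 179.5]
force: [-0.2, 0.2, -0.8]
gripper_width: 23.3
gripper_force: 24.9
```

Emit:
apply_moves(deltas=[[0, 0, 0.001, 0, -0.6], [0, 0, 0.001, 0, -0.6]])

```text
time_s: 20.9
ee_pos: [554.0, 87.7, 224.5]
ee_rot: [180.0, 0.0, 179.5]
force: [-0.4, 0.1, -0.4]
gripper_width: 23.1
gripper_force: 24.9
```

Emit:
apply_moves(deltas=[[0, 0.0008, 0.001, 0, -0.6], [0, 0.0008, 0.001, 0, -0.6]])

```text
time_s: 21.1
ee_pos: [553.9, 88.6, 223.4]
ee_rot: [180.0, 0.0, 179.5]
force: [0.3, 0.2, -1.4]
gripper_width: 23.7
gripper_force: 24.9
```

Emit:
apply_moves(deltas=[[0, 0, 0.001, 0, -0.6], [0, 0, 0.001, 0, -0.6]])

```text
time_s: 21.3
ee_pos: [554.1, 88.2, 222.7]
ee_rot: [-180.0, 0.0, 179.5]
force: [0.7, -1.7, -0.2]
gripper_width: 23.5
gripper_force: 24.9
```

Emit:
apply_moves(deltas=[[0, 0, 0.0005, 0, -0.6], [0, 0, 0.0005, 0, -0.6]])

```text
time_s: 21.5
ee_pos: [554.1, 88.2, 222.5]
ee_rot: [-180.0, 0.1, 179.5]
force: [-0.9, -1.6, 2.3]
gripper_width: 23.7
gripper_force: 24.9
```

Emit:
apply_moves(deltas=[[0, -0.0005, -0.0008, 0, -0.6], [-0.005, -0.0005, -0.0008, 0, -0.6], [-0.011, -0.0005, -0.0008, 0, -0.6], [-0.017, -0.0005, -0.0008, 0, -0.6], [-0.022, -0.0005, -0.0008, 0, -0.6]])

```text
time_s: 22.0
ee_pos: [576.5, 87.8, 222.6]
ee_rot: [180.0, -0.0, 179.5]
force: [-1.0, -0.9, 0.4]
gripper_width: 23.5
gripper_force: 24.9
```

Emit:
apply_moves(deltas=[[-0.0015, 0, 0, 0, -0.6], [-0.003, 0, 0, 0, -0.6]])

```text
time_s: 22.2
ee_pos: [579.1, 87.8, 222.6]
ee_rot: [180.0, -0.0, 179.5]
force: [-0.8, -0.2, 0.3]
gripper_width: 23.6
gripper_force: 24.9
```

Emit:
apply_moves(deltas=[[-0.001, 0, 0, 0, -0.6], [-0.002, 0, 0, 0, -0.6]])

```text
time_s: 22.4
ee_pos: [581.0, 87.8, 222.7]
ee_rot: [180.0, 0.0, 179.5]
force: [0.1, 0.2, -0.8]
gripper_width: 23.5
gripper_force: 24.9
```

Emit:
apply_moves(deltas=[[-0.0008, 0, 0, 0, -0.6], [-0.0015, 0, 0, 0, -0.6]])

```text
time_s: 22.6
ee_pos: [582.4, 87.8, 222.7]
ee_rot: [180.0, 0.0, 179.5]
force: [-0.7, 0.9, -1.0]
gripper_width: 23.7
gripper_force: 25.1
```

Emit:
apply_moves(deltas=[[-0.0008, 0.0003, 0.0003, 0, -0.6], [-0.0015, 0.0003, 0.0003, 0, -0.6]])

```text
time_s: 22.8
ee_pos: [583.3, 87.9, 222.6]
ee_rot: [-180.0, -0.1, 179.5]
force: [-3.4, -1.2, 1.9]
gripper_width: 23.5
gripper_force: 25.9
```

Emit:
apply_moves(deltas=[[-0.0008, 0, 0, 0, -0.6], [-0.0015, 0, 0, 0, -0.6]])

```text
time_s: 23.0
ee_pos: [583.7, 87.8, 222.6]
ee_rot: [-180.0, -0.2, 179.5]
force: [-7.5, -1.2, 3.9]
gripper_width: 23.6
gripper_force: 27.4
```

Emit:
apply_moves(deltas=[[-0.0008, 0, 0, 0, -0.6], [-0.0012, 0, 0, 0, -0.6]])

```text
time_s: 23.2
ee_pos: [583.9, 87.8, 222.6]
ee_rot: [-180.0, -0.3, 179.5]
force: [-9.0, -1.8, 5.2]
gripper_width: 23.6
gripper_force: 28.0
```

Emit:
apply_moves(deltas=[[0.001, 0, 0, 0, -0.6], [0.0018, 0, -0.0005, 0, -0.3], [0.0018, 0, -0.0005, 0, 0.0], [0.0018, 0, -0.0005, 0, 0.2], [0.0018, 0, -0.0005, 0, 0.2]], grip_force=25)

```text
time_s: 23.7
ee_pos: [585.5, 88.1, 223.0]
ee_rot: [180.0, 0.1, 179.5]
force: [0.1, -0.1, 1.0]
gripper_width: 52.4
gripper_force: 0.0
```

Emit:
apply_moves(deltas=[[0, 0, 0, 0, 0.2], [0, 0, -0.01, 0, 0.2], [0, 0, -0.03, 0, 0.2], [0, 0, -0.06, 0, 0.2], [0.0, 0, -0.06, 0, 0.2]])

```text
time_s: 24.2
ee_pos: [587.1, 88.3, 288.1]
ee_rot: [179.9, 0.5, 179.5]
force: [0.8, 0.1, -0.9]
gripper_width: 54.7
gripper_force: 0.0
```

```bash
python3 go.py 545 88.3 260 179.5; python3 -c "
from h import *
import cv2
a=cams.grab_frame('side')[120:250,230:350]
cv2.imwrite('pics/g0.png',a)
cv2.imwrite('pics/g.png',cv2.resize(a,None,fx=4.5,fy=4.5,interpolation=2))"
```

```text
t 24.2 p [587.1  88.3 288.1] rot [179.9   0.5 179.5] F [ 0.8  0.1 -0.9] w 54.7
delta 42.1 -0.3 28.1 0.0
```

View pics/g.png

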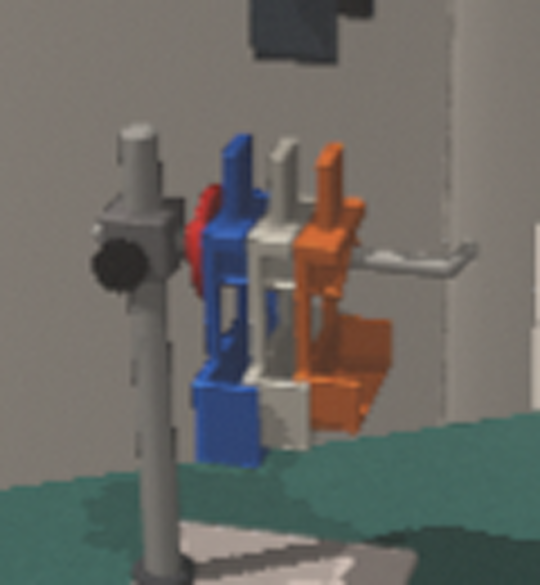

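All three nested, level and touching (hub fronts at x≈225, 275, 325). Now straddle the rod with fingers ±20 mm in front of the orange hub and push at rod height.

Emit:
apply_moves(deltas=[[0.015, 0, 0, 0, -0.12], [0.035, 0, 0, 0, -0.12], [0.044, 0, 0, 0, -0.12], [0.044, 0, 0, 0, -0.12], [0.044, 0, 0, 0, -0.12]])

```text
time_s: 24.75
ee_pos: [541.3, 88.4, 282.9]
ee_rot: [180.0, 0.0, 179.5]
force: [-0.4, -0.3, -0.1]
gripper_width: 40.4
gripper_force: 0.0
```

Emit:
apply_moves(deltas=[[0, 0, 0.025, 0, -0.12], [0, 0, 0.05, 0, -0.12], [0, 0, 0.075, 0, -0.12], [0, 0, 0.09, 0, -0.12], [0, 0, 0.098, 0, -0.12]])

```text
time_s: 25.25
ee_pos: [540.8, 88.3, 183.0]
ee_rot: [-180.0, -0.1, 179.5]
force: [0.1, 0.6, -0.8]
gripper_width: 40.2
gripper_force: 0.0
```

```bash
python3 go.py 552 88.5 187 179.5
```

```text
t 25.25 p [540.8  88.3 183. ] rot [-1.800e+02 -1.000e-01  1.795e+02] F [ 0.1  0.6 -0.8] w 40.2
delta -11.1 0.3 -4.0 -0.0001
```

Emit:
apply_moves(deltas=[[-0.003, 0, -0.003, 0, -0.12], [-0.006, 0, -0.003, 0, -0.12], [-0.009, 0, -0.003, 0, -0.12]])

```text
time_s: 25.55
ee_pos: [551.2, 88.4, 189.2]
ee_rot: [180.0, 0.2, 179.5]
force: [-0.2, 0.5, 0.4]
gripper_width: 40.4
gripper_force: 0.0
```

Emit:
apply_moves(deltas=[[-0.001, 0, 0, 0, -0.12], [-0.002, 0, 0, 0, -0.12]])

```text
time_s: 25.75
ee_pos: [552.2, 88.3, 188.5]
ee_rot: [180.0, 0.1, 179.5]
force: [0.2, 0.2, -0.5]
gripper_width: 40.2
gripper_force: 0.0
```

Emit:
apply_moves(deltas=[[-0.001, 0, 0, 0, -0.12], [-0.002, 0, 0, 0, -0.12]])

```text
time_s: 25.95
ee_pos: [553.8, 88.3, 188.0]
ee_rot: [180.0, -0.0, 179.5]
force: [-0.9, -0.6, 1.3]
gripper_width: 40.3
gripper_force: 0.7
```

Emit:
apply_moves(deltas=[[-0.001, 0, 0, 0, -0.12], [-0.002, 0, 0, 0, -0.12]])

```text
time_s: 26.15
ee_pos: [555.0, 88.2, 188.0]
ee_rot: [-180.0, -0.1, 179.5]
force: [-3.2, 0.0, 2.3]
gripper_width: 40.2
gripper_force: 1.6
```

Emit:
apply_moves(deltas=[[-0.0007, 0, 0, 0, -0.12], [-0.0014, 0, 0, 0, -0.12]])

```text
time_s: 26.35
ee_pos: [555.2, 88.2, 187.9]
ee_rot: [-180.0, -0.3, 179.5]
force: [-8.3, 0.5, 4.7]
gripper_width: 39.8
gripper_force: 3.9
```

Emit:
apply_moves(deltas=[[-0.0007, 0, 0, 0, -0.12], [-0.0014, 0, 0, 0, -0.12]])

```text
time_s: 26.55
ee_pos: [555.3, 88.2, 187.9]
ee_rot: [-180.0, -0.4, 179.5]
force: [-10.7, 0.5, 7.2]
gripper_width: 40.4
gripper_force: 5.5
```

Emit:
apply_moves(deltas=[[-0.0005, 0, 0, 0, -0.12], [-0.001, 0, 0, 0, -0.12]])

```text
time_s: 26.75
ee_pos: [555.4, 88.2, 187.9]
ee_rot: [-180.0, -0.5, 179.5]
force: [-12.3, 0.2, 7.2]
gripper_width: 40.8
gripper_force: 6.4
```

Holds at 12 N so far; lift the command a little to remove the downward load and go on in small steps.

Emit:
apply_moves(deltas=[[0, 0, -0.001, 0, -0.12], [-0.0003, 0, -0.0015, 0, -0.12]])

```text
time_s: 26.95
ee_pos: [556.3, 88.2, 188.3]
ee_rot: [-180.0, -0.5, 179.5]
force: [-7.9, 0.8, -0.8]
gripper_width: 40.3
gripper_force: 3.9
```

Emit:
apply_moves(deltas=[[-0.0003, 0, 0, 0, -0.12], [-0.0006, 0, 0, 0, -0.12]])

```text
time_s: 27.15
ee_pos: [556.6, 88.2, 188.2]
ee_rot: [-180.0, -0.5, 179.5]
force: [-9.6, -0.0, 1.2]
gripper_width: 40.2
gripper_force: 4.6
```

Emit:
apply_moves(deltas=[[-0.0003, 0, 0, 0, -0.12], [-0.0006, 0, 0, 0, -0.12]])

```text
time_s: 27.35
ee_pos: [557.2, 88.2, 188.2]
ee_rot: [-180.0, -0.6, 179.5]
force: [-8.3, -0.2, 1.5]
gripper_width: 40.4
gripper_force: 4.6
```

It gives: 555.3 → 557.2 at ~8–10 N. About 3 mm more.

Emit:
apply_moves(deltas=[[-0.0005, 0, 0, 0, -0.12], [-0.001, 0, 0, 0, -0.12]])

```text
time_s: 27.55
ee_pos: [558.1, 88.2, 188.2]
ee_rot: [-180.0, -0.6, 179.5]
force: [-9.0, -0.0, 1.6]
gripper_width: 40.1
gripper_force: 4.6
```

Emit:
apply_moves(deltas=[[-0.0005, 0, 0, 0, -0.12], [-0.001, 0, 0, 0, -0.12]])

```text
time_s: 27.75
ee_pos: [559.1, 88.2, 188.2]
ee_rot: [-180.0, -0.6, 179.5]
force: [-8.4, 0.3, 1.7]
gripper_width: 40.1
gripper_force: 4.6
```

Emit:
apply_moves(deltas=[[-0.0005, 0, 0, 0, -0.12], [-0.001, 0, 0, 0, -0.12]])

```text
time_s: 27.95
ee_pos: [560.1, 88.2, 188.2]
ee_rot: [-180.0, -0.6, 179.5]
force: [-8.4, 0.3, 1.6]
gripper_width: 40.0
gripper_force: 4.6
```

```bash
python3 -c "
from h import *
import cv2
print(env.state()['ee_pos'],env.state()['force'])
a=cams.grab_frame('side')[120:250,230:350];cv2.imwrite('pics/h0.png',a)
b=cv2.imread('pics/g0.png')
def redx(i):
    m=cv2.inRange(cv2.cvtColor(i,cv2.COLOR_BGR2HSV),(0,130,50),(5,255,255))|cv2.inRange(cv2.cvtColor(i,cv2.COLOR_BGR2HSV),(173,130,50),(179,255,255))
    n=np.argwhere(m[:80,:60]);return n.min(0),n.max(0),n.mean(0).round(2),len(n)
print(redx(b),redx(a))
# sub-pixel shifts of patches (blue tray, post), before->after
for nm,(r0,r1,c0,c1) in dict(blue=(60,105,40,58),collar=(40,68,38,48),post=(30,110,20,40),blue_tab=(28,48,46,58)).items():
    f=lambda i:np.float32(cv2.cvtColor(i,cv2.COLOR_BGR2GRAY)[r0:r1,c0:c1])
    t=f(b)[4:-4,3:-3];R=cv2.matchTemplate(f(a),t,cv2.TM_SQDIFF_NORMED);print(nm,cv2.minMaxLoc(R)[2],R[4].round(4))
d=proj('side',[[632,88,190],[627,88,190]]);print('px per 5mm',d[0]-d[1])
"
```

```text
[560.12398429  88.17879997 188.16350406] [-8.36121319  0.29507055  1.61889132]
(array([41, 41]), array([62, 48]), array([50.39, 43.86]), 66) (array([41, 39]), array([63, 46]), array([49.81, 41.52]), 69)
blue (0, 4) [0.0202 0.0294 0.1025 0.1791 0.2097 0.2012 0.1851]
collar (1, 6) [0.0705 0.0402 0.0336 0.0539 0.0787 0.113  0.1313]
post (3, 4) [0.0262 0.0167 0.0082 0.0017 0.0065 0.0158 0.026 ]
blue_tab (1, 4) [0.0208 0.0114 0.0433 0.1186 0.2092 0.2464 0.2753]
px per 5mm [-2.40902436 -0.24129615]
```

The collar moved 2.3 px ≈ 4.8 mm, matching the TCP travel (4.8 mm). Back off and rise.

Emit:
apply_moves(deltas=[[0.002, 0, 0, 0, -0.12], [0.004, 0, 0, 0, -0.12], [0.008, 0, 0, 0, -0.12], [0.014, 0, 0, 0, -0.12], [0.018, 0, 0, 0, -0.12]])

```text
time_s: 28.5
ee_pos: [546.1, 88.3, 189.8]
ee_rot: [180.0, 0.1, 179.5]
force: [-0.6, 0.2, -0.4]
gripper_width: 40.4
gripper_force: 0.0
```

Emit:
apply_moves(deltas=[[0, 0, -0.015, 0, -0.12], [0, 0, -0.05, 0, -0.12], [0, 0, -0.09, 0, -0.12], [0, 0, -0.12, 0, -0.12], [0, 0, -0.12, 0, -0.12]])

```text
time_s: 29.0
ee_pos: [548.2, 88.6, 314.7]
ee_rot: [179.9, 0.6, 179.5]
force: [-0.2, 0.2, -0.4]
gripper_width: 40.3
gripper_force: 0.0
```

Emit:
apply_moves(deltas=[[0.02, 0, 0, 0, -0.12], [0.05, 0, 0, 0, -0.12], [0.08, 0, 0, 0, -0.12], [0.08, 0, 0, 0, -0.12], [0.08, 0, 0, 0, -0.12]])

```text
time_s: 29.5
ee_pos: [465.9, 89.0, 309.4]
ee_rot: [180.0, 0.1, 179.5]
force: [0.2, -0.5, -0.2]
gripper_width: 40.0
gripper_force: 0.0
```

```bash
python3 -c "
from h import *
import cv2
s=env.state();print(s['ee_pos'],s['force'],s['time_s'])
a=cams.grab_frame('side')[120:250,230:350];b=cv2.imread('pics/g0.png');cv2.imwrite('pics/i0.png',a)
H=dict(blue=((100,120,40),(125,255,255)),orange=((6,140,60),(16,255,255)),red=((0,130,50),(5,255,255)))
for k,(l,u) in H.items():
    for i in(b,a):
        m=cv2.inRange(cv2.cvtColor(i,cv2.COLOR_BGR2HSV),l,u);n=np.argwhere(m);print(k,n.min(0),n.max(0),n.mean(0).round(1),len(n))
"
```

```text
[465.94428     89.01064816 309.37923449] [ 0.20700537 -0.49787272 -0.15971221] 29.5
blue [30 43] [103  60] [74.5 49.9] 518
blue [30 41] [103  58] [73.7 47.7] 536
orange [32 65] [95 85] [68.5 74.1] 680
orange [32 62] [95 82] [68.1 71. ] 662
red [41 41] [62 48] [49.8 43.8] 58
red [41 39] [63 45] [50.1 41.3] 63
```

```bash
python3 -c "
from workcell import env
print(env.job_done())"
```

```text
the job is handed in; nothing more can be done
None
```

I hung the blue, white and orange trays on the hook in that order, each nested tight against the one before it. I then pressed the stack until the red collar gave about 5 mm (measured in the side camera), let go and handed the job in at about 29.5 s; no verdict came back.

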